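# Set out the wax-melt tins and the pillar candle

## Robot

A 6-joint arm with a two-finger parallel gripper is mounted at the origin on a cart in front of the work surface, level with it; the furniture and walls round the work are solid. World frame = base frame: x ahead of the robot, y to its left, z up, the work surface at z = 0. Lengths are in m, angles in rad, forces in N, time in s.
With the tool pointing down it reaches from about 0.2 to 0.875 m from the base axis. Payload 3.4 kg.
Tool frame: the origin (TCP) lies midway between the tips of the shut fingers; the grasp point (between the pads) lies 19 mm behind it (manip.grasp_offset is the distance from the TCP to the grasp point, in m); z points along the fingers, x is the direction in which the jaws open and shut, and the axes are right-handed (so a half turn about z gives the same grasp; the last joint's range is limited). The gripper opens to 94 mm and grips with 3 to 60 N. Pads are 16 mm wide; open, the fingers measure 119 mm over their backs; the gripper's body (75 mm by 177 mm) begins 78 mm behind the grasp point.
Start: joints at [1.196, 0.276, 1.505, -0, 1.361, -0.121], TCP at [0.144, 0.557, 0.205] pointing down, gripper open.
Joint ranges: [-2.89, 2.89], [-0.75, 2.08], [0.22, 2.7], [-1.18, 4.32], [0.11, 2.71], [-2.7, 2.7]. Speed limits (rad/s): [2.57, 2.57, 3.14, 3.14, 3.14, 3.14].

## Interface

Orientations are given as a rotation vector (axis times angle).
In Python, from bench import manip gives the robot as it stands.
- The arm moves only by the tool apply_moves, never from a script. Its argument "rows" is a list of rows, each a list of 7 numbers: the shift along the tool's x, y, z in m, then the turn, a rotation vector about the tool's x, y, z in rad, then the opening in per cent of the stroke, from 0 (shut) to 100 (fully open). In form: [[tx, ty, tz, rx, ry, rz, fingers], ...]. A call has 1 to 10 rows; each row shifts and turns the commanded pose from where the row before left it, along the tool's axes as they then stand; what a row does not reach is not made up. A row lasts 1/10 s, in which the tool goes at most 50 mm and 8.59 degrees, less where a joint would pass 70% of its speed; a pose out of reach is approached as far as the arm can. A call is refused whole if a number of a shift passes 0.05 or a number of a turn 0.15, either way. A call with a gripper value outside its range is refused whole. The fingers move at their own pace and stop on an object; "squeeze" is the grip in N (left out, the last holds). Time passes only in rows, so rows that do not move let the fingers close. It gives the time, the measured TCP pose, the force and the opening at its end, in the units of the state.
- manip.read_state(): the state, without advancing time (a new reading comes with each control period).
- manip.read_camera(name): name is "side" or "top"; returns a dict with "color" (420x560x3 uint8, red, green, blue), "z_map" (420x560 float32, m along the optical axis (not along the pixel's ray), 0 where there is no reading), "fx", "fy", "cx", "cy" (pixels), "R" (3x3) and "t" (3): a world point X has camera coordinates R X + t. Camera axes: x right, y down, z forward; pixel columns grow to the right and rows downward; lengths in m; the calibration is good to about 2 mm. A picture is of the moment at which its call begins.
- manip.sign_off(): hands the job in, once; it reports no verdict.
The state is a dict: "time": time; "joints": joint angles; "qvel": joint speeds; "joint_efforts": joint torques, N m; "tool_pos": TCP position; "tool_rot": TCP orientation; "ft_force": force on the tool from outside, world axes, zero at the start; "torque": the same for the moment, N m; "opening": finger opening in m.
Only numpy, scipy, OpenCV 4.12 (cv2) and the standard library are available. Lean on these libraries where they do the work, as an engineer would, in place of code of your own. Each camera call takes 0.05 s, during which the arm holds its last target. There are 200 camera calls.

## Task

Set out the display: lift the card holder off the front of the wooden board and lay it flat on the bare table. Put every wax tin on the plain front of the board and slide it under the rail, lengthwise, one tin to a pocket, until it drops in and lies flat on the pocket floor. Roll the pillar candle over in its tray, without lifting it out, until its brass plate faces straight up. Leave the tester candle and the other card holder where they are.

Things in the scene. Friction and masses are not known exactly. Their poses are not given: they have to be found in the camera images.
- display_board: fixed pale wooden board, 220 mm deep, 250 mm wide. Origin on the table under the lip where the plain front ends and the pockets begin; x away from the robot along the lanes, y left, z up. Front (x -112 to 0 mm): flat, top 14 mm above the table. Three pockets (x 0 to 94 mm) side by side at y +80, 0, -80 mm; strips beside them level with the front; behind them a fence 30 mm high.
- rail (a point): middle of the underside of the wooden rail (board x 62, y 0, z 44 mm; axes as the board's) that crosses over all pockets: 22 mm wide in x, 44 to 52 mm above the table, on 8 mm wide posts at board y -118, -40, 40, 118 mm. A tin slides beneath it but cannot be set down through it.
- pocket_a (a point): centre of the floor of the left pocket, 94 mm long (x) by 65 mm wide, 6 mm deep, floor 8 mm above the table (y +80 mm in the board's frame); axes as the board's
- pocket_b (a point): centre of the floor of the middle pocket; axes as the board's
- pocket_c (a point): centre of the floor of the right pocket (y -80 mm in the board's frame); axes as the board's
- tin_a: flat closed gold-coloured rectangular tin of wax melts, 59 x 88 mm, 22 mm high, 0.11 kg; lies flat. Frame: origin on its underside, z up, y along the 88 mm length, x across the 59 mm width; its middle is 1.5 mm to -x of the origin. Grip it across the 59 mm width. May be absent (None).
- tin_a_mid (a point): middle of the underside of tin_a; axes as the tin's
- tin_b: flat closed gold-coloured rectangular tin of wax melts, 59 x 88 mm, 22 mm high, 0.11 kg; lies flat. Frame: origin on its underside, z up, y along the 88 mm length, x across the 59 mm width; its middle is 1.5 mm to -x of the origin. Grip it across the 59 mm width. May be absent (None).
- tin_b_mid (a point): middle of the underside of tin_b; axes as the tin's
- tin_c: flat closed gold-coloured rectangular tin of wax melts, 59 x 88 mm, 22 mm high, 0.11 kg; lies flat. Frame: origin on its underside, z up, y along the 88 mm length, x across the 59 mm width; its middle is 1.5 mm to -x of the origin. Grip it across the 59 mm width. May be absent (None).
- tin_c_mid (a point): middle of the underside of tin_c; axes as the tin's
- candle_tray: fixed shallow wooden tray, inside 106 mm (x) by 250 mm (y); origin on the table under its middle, z up; floor 6 mm, side rims 14 mm, end walls (y) 36 mm above the table. The candle lies along its x and rolls along its y: press lightly on its top (3 to 8 N) with shut fingers, drag along y, 32 mm per flat; its top rises 2 mm over each edge. Rolling to +y carries the upper side to +y.
- candle_a: ivory pillar candle with twelve flat sides, lying on its side in candle_tray: 60 mm across flats, 80 mm long, 0.2 kg; one slim brass plate (56 x 13 mm, flush) along one flat. Origin at the solid's centre; x along its length, z out through the plate (z up = plate on top). Rests still on a flat; each flat is 30 degrees and 16 mm of rolling. Only one of the four candles is present (others None).
- candle_b: ivory pillar candle with twelve flat sides, lying on its side in candle_tray: 60 mm across flats, 80 mm long, 0.2 kg; one slim brass plate (56 x 13 mm, flush) along one flat. Origin at the solid's centre; x along its length, z out through the plate (z up = plate on top). Rests still on a flat; each flat is 30 degrees and 16 mm of rolling. Only one of the four candles is present (others None).
- candle_c: ivory pillar candle with twelve flat sides, lying on its side in candle_tray: 60 mm across flats, 80 mm long, 0.2 kg; one slim brass plate (56 x 13 mm, flush) along one flat. Origin at the solid's centre; x along its length, z out through the plate (z up = plate on top). Rests still on a flat; each flat is 30 degrees and 16 mm of rolling. Only one of the four candles is present (others None).
- candle_d: ivory pillar candle with twelve flat sides, lying on its side in candle_tray: 60 mm across flats, 80 mm long, 0.2 kg; one slim brass plate (56 x 13 mm, flush) along one flat. Origin at the solid's centre; x along its length, z out through the plate (z up = plate on top). Rests still on a flat; each flat is 30 degrees and 16 mm of rolling. Only one of the four candles is present (others None).
- card_holder: clear low card holder with closed lid, 64 x 92 mm, 19 mm high, 0.085 kg, lying on the front of the display board; origin under its middle, y along the 92 mm length, x across; grip it across the 64 mm side
- plinth_corner (a point): top of the near corner of the tall dark plinth, fixed, 195 mm high; from here its two front faces run back to left and right at about 45 degrees. Keep the gripper clear of it. The round table's middle lies 0.20 m beyond it in x; its top has a radius of about 0.53 m
- tester_candle: bystander: open glass tester candle, 67 mm wide, 74 mm tall, origin under its middle; leave it alone
- card_box_2: bystander: the other clear low card holder, on the table beyond the tray, 65 x 92 x 19 mm, origin under its middle; leave it alone

How it is judged:
By the outcome, as a careful person would: the job done as asked, in the order asked, and still so for the second after the job is handed in, with the robot touching nothing.
Of tin_a, tin_b, tin_c only 2 to 3 are there at a start; the rules pass over those that are not, and their reading is None.
Of candle_a, candle_b, candle_c, candle_d only 1 to 1 are there at a start; the rules pass over those that are not, and their reading is None.
At some moment in a run one of card_holder, candle_a, candle_b, candle_c, candle_d may be knocked a few centimetres aside while the robot is not near it.
Once in a run the grip may slacken for a moment while it holds something.
It also fails if it takes over 210 s, if anything falls off the work surface, if the arm or the gripper's body presses on something with over 40 N, if the wrist force passes 120 N, or if a joint passes its speed limit or range.

## Working session

There is one attempt and no reset: what is moved stays moved. The work goes in short steps, Python scripts to look and compute and a tool call to move; the robot and the scene stay as the last step left them, time stands still between calls to the robot, and variables do not carry over. Pictures are saved under pics/ and viewed, about 12 in all and at most 16, crops included, and the job is handed in when it is done.

Besides the shell and the picture viewer there is one more tool, called after "Request:" as name(argument=value, ...), one argument or row to a line, values as JSON. apply_moves: Moves the arm, as the interface text tells. Its arguments: {"type":"object","properties":{"rows":{"type":"array","items":{"type":"array","items":{"type":"number"}}},"squeeze":{"type":"number"}},"required":["rows"]}

```bash
ls; mkdir -p pics; cat > h.py <<'E'
import numpy as np, cv2
from bench import manip
from scipy.spatial.transform import Rotation as Rot
def cam(n):
    c=manip.read_camera(n); c['R']=np.array(c['R']); c['t']=np.array(c['t']); return c
def save(c,f,crop=None,s=1):
    im=c['color'][:,:,::-1]
    if crop: u0,v0,u1,v1=crop; im=im[v0:v1,u0:u1]
    cv2.imwrite('pics/'+f,cv2.resize(im,None,fx=s,fy=s,interpolation=cv2.INTER_CUBIC))
def ray(c,u,v,z):
    d=c['R'].T@np.array([(u-c['cx'])/c['fx'],(v-c['cy'])/c['fy'],1]); o=-c['R'].T@c['t']
    return o+d*(z-o[2])/d[2]
def cloud(c):
    Z=c['z_map']; v,u=np.indices(Z.shape)
    P=np.stack([(u-c['cx'])/c['fx']*Z,(v-c['cy'])/c['fy']*Z,Z],-1)
    return (P-c['t'])@c['R']
def proj(c,X):
    p=c['R']@np.array(X)+c['t']; return c['fx']*p[0]/p[2]+c['cx'],c['fy']*p[1]/p[2]+c['cy']
E
python3 - <<'E'
from h import *
for n in('top','side'):
    c=cam(n); save(c,n+'0.png',s=1.42); print(n,c['fx'],c['cx'],c['cy'],-c['R'].T@c['t'],c['R'].round(2).tolist())
s=manip.read_state(); print(s)
E
```

```text
pics
top 425.5569456618398 277.9676246241039 215.79211047915965 [ 0.40230187 -0.04932713  1.34080725] [[-0.01, -1.0, 0.0], [-1.0, 0.01, -0.09], [0.09, -0.01, -1.0]]
side 522.3727678709705 290.8102716039581 211.57214086179619 [-0.14188367 -1.09360829  1.152478  ] [[0.84, -0.54, -0.01], [-0.35, -0.53, -0.77], [0.41, 0.65, -0.64]]
{'time': 0.1, 'joints': array([ 1.19602450e+00,  2.76525688e-01,  1.50595690e+00,  7.27524698e-06,
        1.36068774e+00, -1.20980644e-01]), 'qvel': array([ 0.00222476, -0.00185444, -0.0039264 , -0.00078898,  0.00116549,
        0.00059002]), 'joint_efforts': array([ 2.21794915e-03, -4.05450189e+01, -2.37780100e+01,  7.02749169e-02,
        2.97784014e-02, -3.72079899e-05]), 'tool_pos': array([0.14418268, 0.5561323 , 0.20471447]), 'tool_rot': array([ 2.48408214e+00,  1.92195197e+00, -2.13390005e-03]), 'ft_force': array([-0.16169513,  0.70298107, -0.12986714]), 'torque': array([-0.03212494, -0.04275524, -0.0123381 ]), 'opening': 0.09370026862394874}
```

View pics/top0.png

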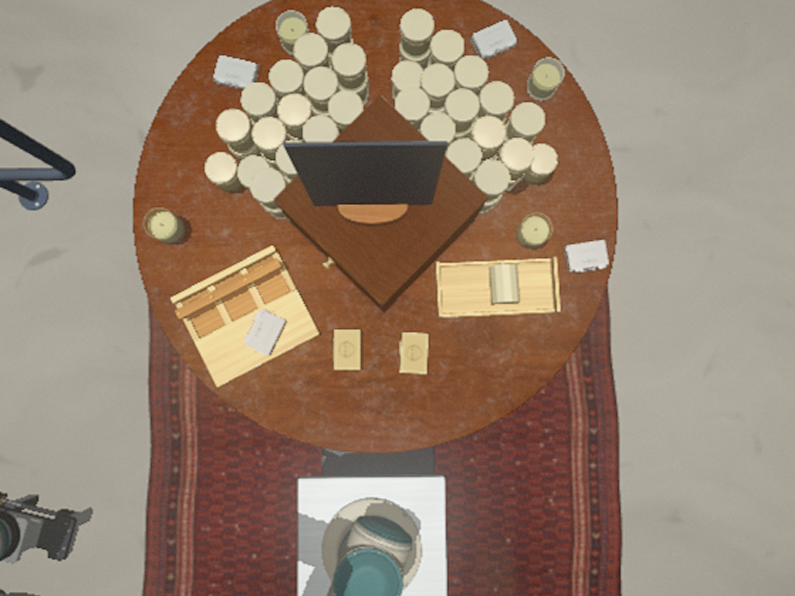

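View pics/side0.png

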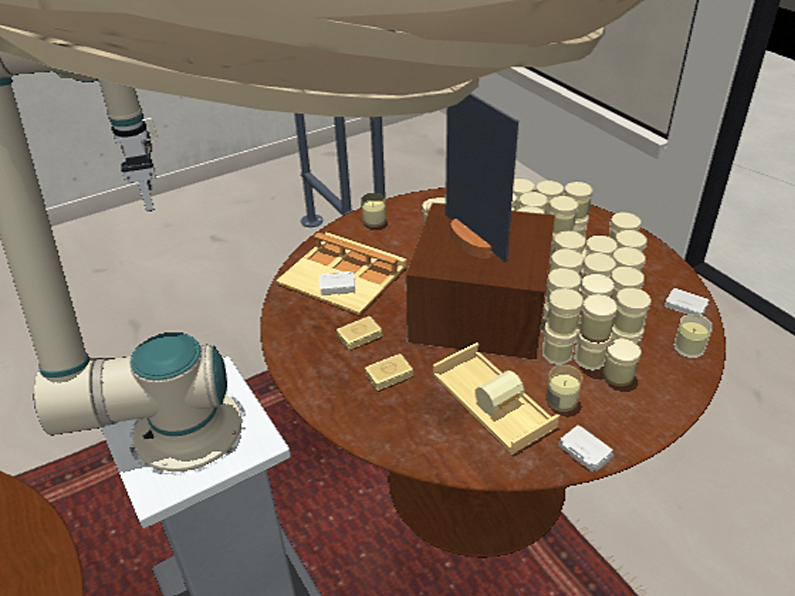

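```bash
cat > m.py <<'E'
from h import *
# seeds (u,v),height in top image
def rects(c,seeds,vis=None):
    hsv=cv2.cvtColor(c['color'],cv2.COLOR_RGB2HSV); R,G,B=[c['color'][:,:,i].astype(int) for i in range(3)]
    m=((G>105)).astype(np.uint8)
    n,l,st,ce=cv2.connectedComponentsWithStats(m,connectivity=4)
    out={}
    for k,(u,v,z) in seeds.items():
        i=l[v,u]
        cs,_=cv2.findContours((l==i).astype(np.uint8),cv2.RETR_EXTERNAL,cv2.CHAIN_APPROX_NONE)
        W=np.array([ray(c,p[0][0],p[0][1],z)[:2] for p in cs[0]],np.float32)
        M=cv2.moments(W.reshape(-1,1,2)); r=cv2.minAreaRect(W*1000)
        print(k,i,st[i].tolist(),'rect',np.round(r[0],1),np.round(r[1],1),round(r[2],1),'centroid',round(M['m10']/M['m00']*1000,1),round(M['m01']/M['m00']*1000,1))
        out[k]=r
    return out
if __name__=='__main__':
    c=cam('top')
    rects(c,dict(tin1=(244,250,.022),tin2=(291,253,.022),board=(160,255,.014),tray=(325,200,.014)))
    P=cloud(c)
    for u,v in[(244,250),(291,253),(160,255),(325,200),(187,234),(356,200),(220,270),(270,216)]: print(u,v,P[v,u].round(4))
    a=c['color'][165:280,100:235,::-1];b=c['color'][165:280,300:435,::-1]
    d=c['color'][225:270,225:310,::-1]
    cv2.imwrite('pics/crop1.png',np.hstack([cv2.resize(x,None,fx=2.9,fy=2.9*1.0,interpolation=cv2.INTER_CUBIC) for x in(a,b)]))
    s=cam('side'); save(s,'crop2.png',(190,150,420,330),3.4)
E
python3 m.py
```

```text
tin1 93 [234, 232, 20, 29, 567] rect [425.9  51.2] [58.8 86.6] 89.6 centroid 426.0 50.6
tin2 94 [281, 234, 21, 30, 592] rect [416.6 -95.6] [62.  89.4] 89.3 centroid 417.1 -95.7
board 55 [120, 173, 105, 100, 5680] rect [496.1 273.1] [254.9 260.9] 27.2 centroid 504.0 273.4
tray 57 [307, 174, 88, 53, 3391] rect [ 568.1 -284.7] [274.9 160.7] 87.7 centroid 560.3 -283.7
244 250 [0.4135 0.0496 0.0235]
291 253 [ 0.4026 -0.0952  0.0244]
160 255 [0.4011 0.31   0.0169]
325 200 [ 0.5681 -0.2056  0.0068]
187 234 [0.4643 0.2231 0.0357]
356 200 [ 0.5597 -0.2923  0.0662]
220 270 [0.3523 0.1262 0.0033]
270 216 [ 0.5108 -0.0327  0.1034]
```

View pics/crop1.png

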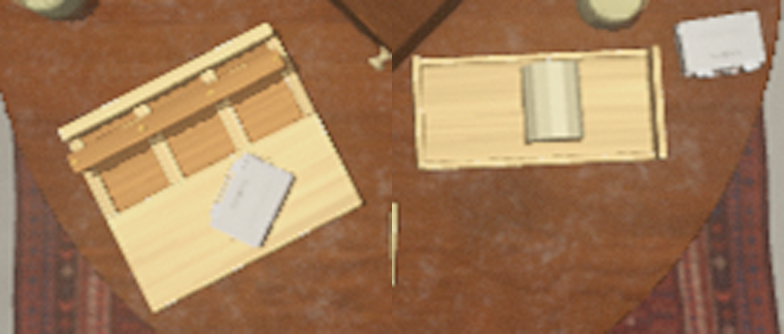

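View pics/crop2.png

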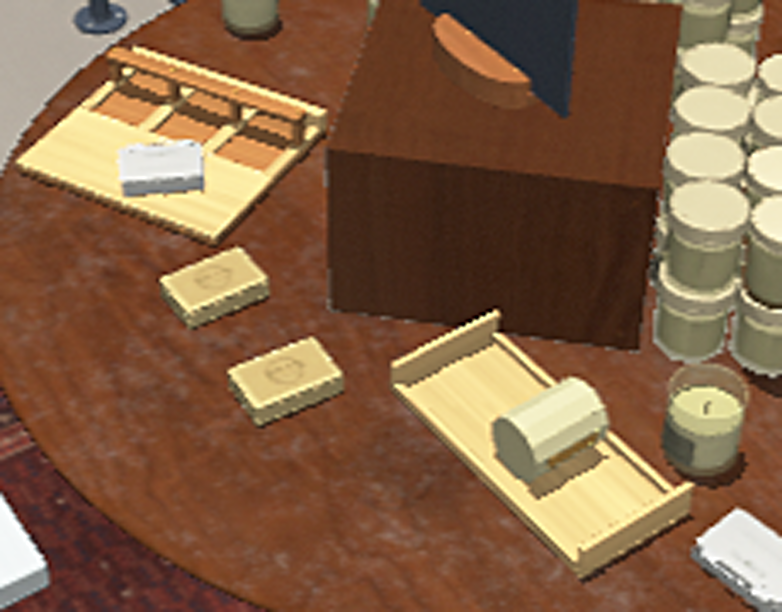

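```bash
cat > b.py <<'E'
from h import *
from m import rects
c=cam('top'); hsv=cv2.cvtColor(c['color'],cv2.COLOR_RGB2HSV); print('px',[(p,hsv[p[1],p[0]].tolist()) for p in[(150,230),(150,255),(173,218),(187,234),(291,253),(325,200),(205,202)]])
# board front edge: contour pixels of bright mask near front edge between two corners, moved out 0.5px
g=c['color'][:,:,1].astype(np.float32)
A=np.array([152.8,272.3]);B=np.array([224.5,235.2]); d=(B-A)/np.linalg.norm(B-A); n=np.array([-d[1],d[0]])
if n[1]<0:n=-n
def edge(A,B,n,z,thr=None,r=5,f0=.08,f1=.92,lo=None):
    pts=[]
    for f in np.linspace(f0,f1,40):
        p=A+f*(B-A); t=np.arange(-r,r+.01,.25)
        mp=(p+t[:,None]*n).astype(np.float32)
        s=cv2.remap(g,mp[:,0].reshape(1,-1),mp[:,1].reshape(1,-1),cv2.INTER_LINEAR)[0]
        k=np.argmin(np.gradient(cv2.GaussianBlur(s.reshape(1,-1),(1,1),0)[0])) if 0 else np.where((s[:-1]>thr)&(s[1:]<=thr))[0]
        if len(k): q=p+t[k[0]]*n; pts.append(ray(c,q[0],q[1],z)[:2]*1000)
    pts=np.array(pts,np.float32); l=cv2.fitLine(pts,cv2.DIST_HUBER,0,.01,.01).ravel(); 
    res=(pts-l[2:])@np.array([-l[1],l[0]]); print('edge n',len(pts),'ang',np.degrees(np.arctan2(l[1],l[0])).round(2),'rms',res.std().round(2)); return l
f=edge(A,B,n,.014,120)
# right side edge: B to fence right end; left side
C=np.array([100+290/2.9,165+75/2.9]); dd=(C-B)/np.linalg.norm(C-B); nr=np.array([-dd[1],dd[0]]); nr=nr if nr[0]>0 else -nr
r=edge(B,C,nr,.014,120,f1=.7)
D=np.array([100+90/2.9,165+180/2.9]); nl=-nr
l=edge(A,D,nl,.014,120)
def inter(a,b):
    M=np.array([a[:2],-b[:2]]).T; s=np.linalg.solve(M,b[2:]-a[2:]); return a[2:]+s[0]*a[:2]
R,L=inter(f,r),inter(f,l); print('front corners R,L',R,L,np.linalg.norm(R-L))
yaw=np.arctan2(f[1],f[0]); 
u=L-R; yaw=np.arctan2(u[1],u[0])-np.pi/2; mid=(L+R)/2; X=np.array([np.cos(yaw),np.sin(yaw)]);
print('yaw',np.degrees(yaw),'origin',mid+112*X)
# holder, white
m=((hsv[:,:,1]<50)&(hsv[:,:,2]>120)).astype(np.uint8); n_,lab=cv2.connectedComponents(m); i=lab[234,187]
cs,_=cv2.findContours((lab==i).astype(np.uint8),0,1); W=np.array([ray(c,p[0][0],p[0][1],.033)[:2]*1000 for p in cs[0]],np.float32); print('holder',cv2.minAreaRect(W),i)
print('plinth corner',ray(c,385/1.4214,306/1.4214,.195))
s=cam('side'); save(s,'plate.png',(330,255,375,295),14)
E
python3 b.py
```

```text
px [((150, 230), [16, 135, 211]), ((150, 255), [20, 91, 236]), ((173, 218), [16, 133, 217]), ((187, 234), [19, 16, 219]), ((291, 253), [21, 104, 192]), ((325, 200), [20, 93, 235]), ((205, 202), [20, 91, 231])]
edge n 40 ang -63.04 rms 0.41
edge n 40 ang 26.83 rms 0.42
edge n 40 ang 27.18 rms 2.72
front corners R,L [460.5943 109.2978] [346.1042  334.41025] 252.55415
yaw 26.957464 origin [503.1797  272.62686]
holder ((467.0673522949219, 227.72921752929688), (64.98515319824219, 85.92475891113281), 63.79131317138672) 81
plinth corner [ 0.50472485 -0.03628412  0.195     ]
```

View pics/plate.png

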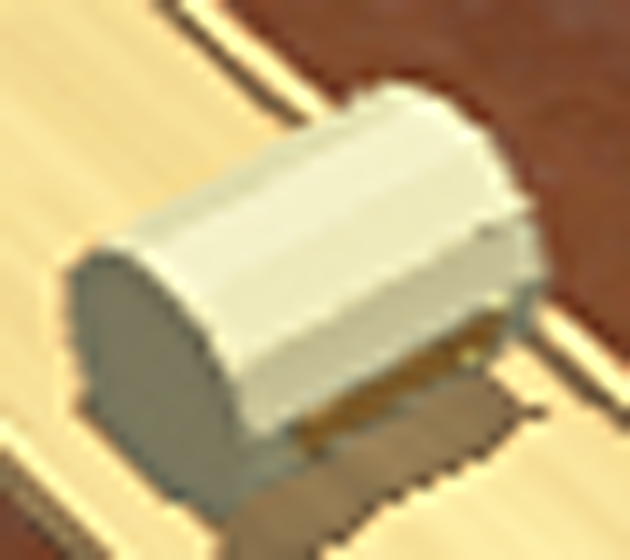

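```bash
cat > go.py <<'E'
from h import *
import sys
def go(x,y,z,th):
    s=manip.read_state(); R0=Rot.from_rotvec(s['tool_rot']); p=np.array(s['tool_pos'])
    t=np.radians(th); R1=Rot.from_matrix(np.array([[np.cos(t),np.sin(t),0],[np.sin(t),-np.cos(t),0],[0,0,-1]]))
    X=R0.as_matrix()[:,0]
    dR=(R0.inv()*R1).as_rotvec(); 
    print('at',p.round(4),'th',np.degrees(np.arctan2(X[1],X[0])).round(2),'open',round(s['opening'],4),'F',np.round(s['ft_force'],1),'t',s['time'])
    print('shift first axes',R0.inv().apply(np.array([x,y,z])-p).round(4),'new axes',R1.inv().apply(np.array([x,y,z])-p).round(4),'rot',dR.round(3))
if __name__=='__main__': go(*map(float,sys.argv[1:]))
E
python3 - <<'E'
from h import *
c=cam('side'); t=cam('top'); C=ray(t,355.3,199.5,.066)*1; print(C)
for a in(60,90,120,150):
    b=np.radians(a); print(a,np.round(proj(c,[C[0],C[1]-.03*np.sin(b),.036+.03*np.cos(b)]),1))
E
python3 go.py .467 .228 .13 63.8
```

```text
[ 0.56122847 -0.2902639   0.066     ]
60 [355.6 277.9]
90 [356.1 282.3]
120 [354.9 285. ]
150 [352.3 285.2]
at [0.1444 0.5566 0.2054] th 75.46 open 0.0942 F [-0.5  0.3 -0.1] t 0.4
shift first axes [-0.237   0.3948  0.0754] new axes [-0.1523  0.4346  0.0754] rot [-0.     0.     0.203]
```

Request:
apply_moves(
  rows=[
    [0, 0, 0, 0, 0, 0.1, 100],
    [0, 0, 0, 0, 0, 0.103, 100],
    [-0.017, 0.048, 0, 0, 0, 0, 100],
    [-0.017, 0.048, 0, 0, 0, 0, 100],
    [-0.017, 0.048, 0, 0, 0, 0, 100],
    [-0.017, 0.048, 0, 0, 0, 0, 100],
    [-0.017, 0.048, 0, 0, 0, 0, 100],
    [-0.017, 0.048, 0, 0, 0, 0, 100],
    [-0.017, 0.048, 0, 0, 0, 0, 100],
    [-0.017, 0.048, 0, 0, 0, 0, 100],
  ],
  squeeze=20,
)

```text
time: 1.4
tool_pos: [0.4251, 0.2689, 0.2058]
tool_rot: [-2.667, -1.661, -0.002]
ft_force: [0.1, 0.6, -0.1]
opening: 0.0941
```

Request:
apply_moves(
  rows=[
    [-0.016, 0.05, 0.01, 0, 0, 0, 100],
    [0, 0, 0.03, 0, 0, 0, 100],
    [0, 0, 0.03, 0, 0, 0, 100],
    [0, 0, 0, 0, 0, 0, 100],
    [0, 0, 0, 0, 0, 0, 100],
  ],
)

```text
time: 1.9
tool_pos: [0.4593, 0.2364, 0.1364]
tool_rot: [-2.666, -1.661, 0.001]
ft_force: [0.0, 1.0, 0.9]
opening: 0.094
```

```bash
python3 go.py .467 .228 .018 63.8; python3 - <<'E'
from h import *
c=cam('side'); 
for x in(.521,.601):
  for a in(-15,15,45,75,105,135):
    b=np.radians(a); r=.03/np.cos(np.pi/12); p=np.array(proj(c,[x,-.2903-r*np.sin(b),.036+r*np.cos(b)])); print(x,a,np.round((p-[330,255])*14))
E
```

```text
at [0.4593 0.2364 0.1364] th 63.83 open 0.094 F [0.  1.  0.9] t 1.9
shift first axes [-0.0041  0.0107  0.1184] new axes [-0.0042  0.0107  0.1184] rot [-0.     0.     0.001]
0.521 -15 [104. 247.]
0.521 15 [151. 295.]
0.521 45 [191. 365.]
0.521 75 [212. 437.]
0.521 105 [208. 490.]
0.521 135 [180. 511.]
0.601 -15 [412.  93.]
0.601 15 [461. 139.]
0.601 45 [500. 207.]
0.601 75 [520. 277.]
0.601 105 [514. 331.]
0.601 135 [484. 353.]
```

Request:
apply_moves(
  rows=[
    [-0.004, 0.011, 0.018, 0, 0, 0, 100],
    [0, 0, 0.03, 0, 0, 0, 100],
    [0, 0, 0.03, 0, 0, 0, 100],
    [0, 0, 0.02, 0, 0, 0, 100],
    [0, 0, 0.015, 0, 0, 0, 100],
    [0, 0, 0.005, 0, 0, 0, 100],
    [0, 0, 0, 0, 0, 0, 100],
    [0, 0, 0, 0, 0, 0, 55],
    [0, 0, 0, 0, 0, 0, 55],
    [0, 0, 0, 0, 0, 0, 55],
  ],
)

```text
time: 2.95
tool_pos: [0.468, 0.2282, 0.0191]
tool_rot: [2.666, 1.661, 0.003]
ft_force: [-0.6, -0.7, 1.0]
opening: 0.0734
```

Request:
apply_moves(
  rows=[
    [0, 0, 0, 0, 0, 0, 55],
    [0, 0, 0, 0, 0, 0, 55],
    [0, 0, 0, 0, 0, 0, 55],
    [0, 0, 0, 0, 0, 0, 55],
    [0, 0, 0, 0, 0, 0, 55],
  ],
)

```text
time: 3.45
tool_pos: [0.4675, 0.228, 0.0187]
tool_rot: [2.667, 1.661, 0.001]
ft_force: [-2.2, -1.1, 4.7]
opening: 0.0662
```

```bash
python3 go.py .31 .09 .10 90
```

```text
at [0.4675 0.228  0.0187] th 63.83 open 0.0662 F [-2.2 -1.1  4.7] t 3.45
shift first axes [-0.1933 -0.0805 -0.0815] new axes [-0.138  -0.1575 -0.0813] rot [ 0.    -0.    -0.457]
```

Request:
apply_moves(
  rows=[
    [0, 0, -0.01, 0, 0, 0, 50],
    [0, 0, -0.02, 0, 0, 0, 50],
    [0, 0, -0.03, 0, 0, 0, 50],
    [0, 0, -0.02, 0, 0, 0, 50],
    [-0.02, -0.009, 0, 0, 0, 0, 50],
    [-0.03, -0.012, 0, 0, 0, 0, 50],
    [-0.03, -0.012, 0, 0, 0, 0, 50],
    [-0.03, -0.012, 0, 0, 0, 0, 50],
    [-0.03, -0.012, 0, 0, 0, 0, 50],
    [-0.03, -0.012, 0, 0, 0, 0, 50],
  ],
)

```text
time: 4.45
tool_pos: [0.3295, 0.1052, 0.0983]
tool_rot: [2.666, 1.661, 0.001]
ft_force: [0.4, -0.4, -0.3]
opening: 0.0654
```

Request:
apply_moves(
  rows=[
    [-0.023, -0.012, 0, 0, 0, 0, 50],
    [0, 0, 0, 0, 0, 0, 50],
    [0, 0, 0, 0, 0, 0, 50],
  ],
)

```text
time: 4.75
tool_pos: [0.3104, 0.0906, 0.0986]
tool_rot: [2.667, 1.659, 0.004]
ft_force: [0.2, -0.4, -0.2]
opening: 0.0658
```

```bash
python3 go.py .31 .09 .0055 63.8; python3 -c "
from h import *
save(cam('side'),'hold.png',(170,120,420,320),3)"
```

```text
at [0.3104 0.0906 0.0986] th 63.76 open 0.0658 F [ 0.2 -0.4 -0.2] t 4.75
shift first axes [-0.0009 -0.0002  0.0931] new axes [-0.0007 -0.0001  0.0931] rot [ 0.002 -0.002 -0.001]
```

View pics/hold.png

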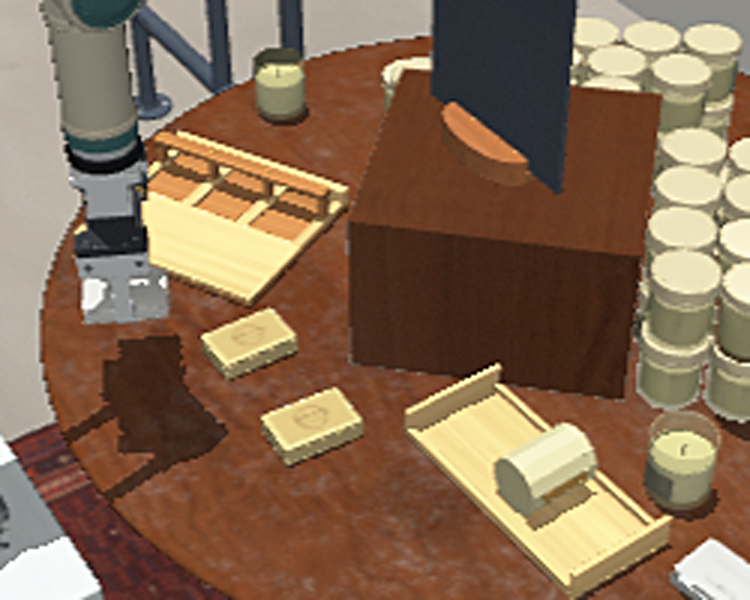

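Request:
apply_moves(
  rows=[
    [0, 0, 0.03, 0, 0, 0, 50],
    [0, 0, 0.03, 0, 0, 0, 50],
    [0, 0, 0.015, 0, 0, 0, 50],
    [0, 0, 0.01, 0, 0, 0, 50],
    [0, 0, 0.004, 0, 0, 0, 50],
    [0, 0, 0.003, 0, 0, 0, 50],
    [0, 0, 0.001, 0, 0, 0, 50],
    [0, 0, 0, 0, 0, 0, 50],
    [0, 0, 0, 0, 0, 0, 50],
  ],
)

```text
time: 5.7
tool_pos: [0.3101, 0.0906, 0.0055]
tool_rot: [2.666, 1.661, 0.002]
ft_force: [-0.1, 0.3, 0.1]
opening: 0.0658
```

Request:
apply_moves(
  rows=[
    [0, 0, 0, 0, 0, 0, 75],
    [0, 0, 0, 0, 0, 0, 80],
    [0, 0, 0, 0, 0, 0, 85],
    [0, 0, 0, 0, 0, 0, 90],
    [0, 0, 0, 0, 0, 0, 95],
    [0, 0, -0.01, 0, 0, 0, 100],
    [0, 0, -0.03, 0, 0, 0, 100],
    [0, 0, -0.05, 0, 0, 0, 100],
    [0, 0, 0, 0, 0, 0, 100],
  ],
)

```text
time: 6.6
tool_pos: [0.3139, 0.0908, 0.0997]
tool_rot: [2.662, 1.658, 0.016]
ft_force: [0.7, -0.0, 0.0]
opening: 0.0937
```

```bash
python3 - <<'E'
from h import *
c=cam('top'); hsv=cv2.cvtColor(c['color'],cv2.COLOR_RGB2HSV); g=c['color'][:,:,1]
for nm,z0,z1,ref,col in(('tin1',.012,.032,(.426,.051),1),('tin2',.012,.032,(.417,-.0957),1)):
    m=(g>105).astype(np.uint8); n,l=cv2.connectedComponents(m,connectivity=4); u,v=map(int,proj(c,[ref[0]+.012,ref[1],.022])); 
    cs,_=cv2.findContours((l==l[v,u]).astype(np.uint8),0,1); W=np.array([ray(c,p[0][0],p[0][1],.022)[:2]*1000 for p in cs[0]],np.float32); print(nm,cv2.minAreaRect(W))
s=cam('side'); 
g=s['color'][:,:,1]
for nm,ref in(('tin1',(.426,.051)),('tin2',(.417,-.0957))): print(nm,np.round(proj(s,[*ref,.022]),1))
print('board yaw-line check', np.round(proj(s,[.503,.273,.014]),1))
E
python3 go.py .426 .051 .10 90
```

```text
tin1 ((425.93951416015625, 51.24784851074219), (58.79773712158203, 86.61772155761719), 89.62776184082031)
tin2 ((416.63275146484375, -94.00013732910156), (64.83568572998047, 89.50524139404297), 89.06096649169922)
tin1 [251.9 231.8]
tin2 [273.  259.5]
board yaw-line check [240.3 191.5]
at [0.3103 0.0905 0.096 ] th 63.82 open 0.0941 F [-0.6 -0.7 -0.4] t 6.7
shift first axes [ 0.0156  0.1212 -0.0037] new axes [-0.0395  0.1157 -0.004 ] rot [ 0.003 -0.001 -0.457]
```

Request:
apply_moves(
  rows=[
    [0, 0, 0, 0, 0, -0.114, 100],
    [0, 0, 0, 0, 0, -0.114, 100],
    [0, 0, 0, 0, 0, -0.114, 100],
    [0, 0, 0, 0, 0, -0.115, 100],
    [-0.02, 0.047, 0, 0, 0, 0, 100],
    [-0.02, 0.047, 0, 0, 0, 0, 100],
    [0, 0, 0, 0, 0, 0, 100],
    [0, 0, 0, 0, 0, 0, 100],
  ],
)

```text
time: 7.5
tool_pos: [0.4005, 0.051, 0.0932]
tool_rot: [-2.22, -2.217, 0.005]
ft_force: [-0.2, 0.2, 0.1]
opening: 0.0939
```

```bash
python3 go.py .404 .051 .003 90
```

```text
at [0.4005 0.051  0.0932] th 89.93 open 0.0939 F [-0.2  0.2  0.1] t 7.5
shift first axes [-0.0001  0.0039  0.0902] new axes [-0.      0.0035  0.0902] rot [-0.005 -0.    -0.001]
```

Request:
apply_moves(
  rows=[
    [0, 0.004, 0.03, 0, 0, 0, 100],
    [0, 0, 0.03, 0, 0, 0, 100],
    [0, 0, 0.02, 0, 0, 0, 100],
    [0, 0, 0.01, 0, 0, 0, 100],
    [0, 0, 0, 0, 0, 0, 50],
    [0, 0, 0, 0, 0, 0, 50],
    [0, 0, 0, 0, 0, 0, 50],
    [0, 0, 0, 0, 0, 0, 50],
    [0, 0, 0, 0, 0, 0, 50],
    [0, 0, 0, 0, 0, 0, 50],
  ],
  squeeze=25,
)

```text
time: 8.5
tool_pos: [0.4062, 0.0512, 0.0058]
tool_rot: [2.22, 2.221, 0.001]
ft_force: [0.2, -0.1, 5.7]
opening: 0.059
```

Request:
apply_moves(
  rows=[
    [0, 0, 0, 0, 0, 0, 50],
    [0, 0, 0, 0, 0, 0, 50],
    [0, 0, 0, 0, 0, 0, 50],
    [0, 0, 0, 0, 0, 0, 50],
  ],
)

```text
time: 8.9
tool_pos: [0.4062, 0.0512, 0.0058]
tool_rot: [2.22, 2.221, 0.001]
ft_force: [-1.5, 0.0, 6.3]
opening: 0.059
```

```bash
cat > bd.py <<'E'
import numpy as np
O=np.array([.503,.273]);Y=np.radians(26.95)
def b2w(x,y): return O+np.array([x*np.cos(Y)-y*np.sin(Y),x*np.sin(Y)+y*np.cos(Y)])
def w2b(p): d=np.array(p)[:2]-O; return np.array([d[0]*np.cos(Y)+d[1]*np.sin(Y),-d[0]*np.sin(Y)+d[1]*np.cos(Y)])
E
python3 - <<'E'
from bd import *; from go import go
for x,y in((-.080,-.08),(.025,-.08),(-.08,0),(.025,0)): print(x,y,b2w(x,y).round(4))
go(*b2w(-.08,-.08),.09,116.95)
go(*b2w(-.08,0),.09,116.95)
E
```

```text
-0.08 -0.08 [0.4679 0.1654]
0.025 -0.08 [0.5615 0.213 ]
-0.08 0 [0.4317 0.2367]
0.025 0 [0.5253 0.2843]
at [0.4062 0.0512 0.0058] th 90.02 open 0.059 F [-1.5  0.   6.3] t 8.9
shift first axes [ 0.1142  0.0619 -0.0841] new axes [ 0.0738  0.1068 -0.0842] rot [ 0.001  0.001 -0.47 ]
at [0.4062 0.0512 0.0058] th 90.02 open 0.059 F [-1.5  0.   6.3] t 8.9
shift first axes [ 0.1855  0.0257 -0.0842] new axes [ 0.1538  0.1068 -0.0842] rot [ 0.001  0.001 -0.47 ]
```

Request:
apply_moves(
  rows=[
    [0, 0, -0.02, 0, 0, 0, 45],
    [0, 0, -0.03, 0, 0, 0, 45],
    [0, 0, -0.035, 0, 0, 0, 45],
    [0, 0, 0, 0, 0, -0.117, 45],
    [0, 0, 0, 0, 0, -0.117, 45],
    [0, 0, 0, 0, 0, -0.118, 45],
    [0, 0, 0, 0, 0, -0.118, 45],
    [0.02, 0.03, 0, 0, 0, 0, 45],
    [0.02, 0.03, 0, 0, 0, 0, 45],
    [0.02, 0.03, 0, 0, 0, 0, 45],
  ],
)

```text
time: 9.9
tool_pos: [0.4588, 0.1465, 0.09]
tool_rot: [-1.644, -2.677, 0.0]
ft_force: [0.5, -1.2, -1.1]
opening: 0.0586
```

Request:
apply_moves(
  rows=[
    [0.014, 0.017, 0, 0, 0, 0, 45],
    [0, 0, 0, 0, 0, 0, 45],
    [0, 0, 0, 0, 0, 0, 45],
  ],
)

```text
time: 10.2
tool_pos: [0.4665, 0.1655, 0.0896]
tool_rot: [-1.641, -2.678, 0.003]
ft_force: [0.5, -0.5, -1.8]
opening: 0.059
```

```bash
python3 - <<'E'
from bd import *; from go import go
go(*b2w(-.078,-.08),.0215,116.95)
E
```

```text
at [0.4665 0.1655 0.0896] th 117.01 open 0.059 F [ 0.5 -0.5 -1.8] t 10.2
shift first axes [-0.0008  0.0034  0.0681] new axes [-0.0008  0.0033  0.0681] rot [-0.002 -0.     0.001]
```

Request:
apply_moves(
  rows=[
    [-0.001, 0.003, 0.025, 0, 0, 0, 45],
    [0, 0, 0.025, 0, 0, 0, 45],
    [0, 0, 0.01, 0, 0, 0, 45],
    [0, 0, 0.005, 0, 0, 0, 45],
    [0, 0, 0.003, 0, 0, 0, 45],
    [0, 0, 0.001, 0, 0, 0, 45],
    [0, 0, 0, 0, 0, 0, 45],
  ],
)

```text
time: 10.9
tool_pos: [0.4711, 0.1662, 0.0218]
tool_rot: [1.642, 2.677, 0.001]
ft_force: [-0.6, -0.8, -2.0]
opening: 0.0586
```

Request:
apply_moves(
  rows=[
    [0, 0, 0.001, 0, 0, 0, 45],
    [0, 0, 0, 0, 0, 0, 45],
    [0, 0, 0, 0, 0, 0, 45],
  ],
)

```text
time: 11.2
tool_pos: [0.4707, 0.1663, 0.0204]
tool_rot: [1.643, 2.678, 0.001]
ft_force: [0.3, 0.7, -0.7]
opening: 0.0587
```

```bash
python3 - <<'E'
from bd import *; from go import go
from h import *
go(*b2w(-.078,-.08),.0215,116.95)
save(cam('top'),'t1.png',(130,160,260,275),5); save(cam('side'),'s1.png',(180,150,320,260),5)
E
```

```text
at [0.4707 0.1663 0.0204] th 116.95 open 0.0587 F [ 0.3  0.7 -0.7] t 11.2
shift first axes [ 0.0004 -0.0009 -0.0011] new axes [ 0.0004 -0.0009 -0.0011] rot [ 0.001  0.    -0.   ]
```

View pics/s1.png

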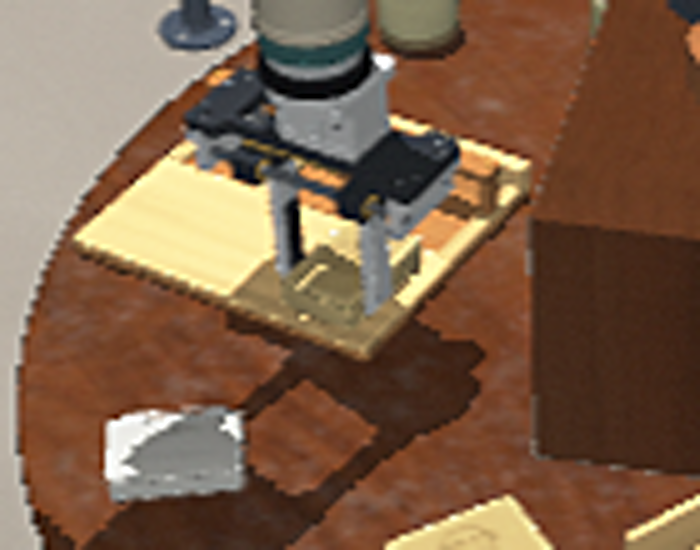

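Request:
apply_moves(
  rows=[
    [0, 0, 0.0005, 0, 0, 0, 45],
    [0, 0, 0, 0, 0, 0, 68],
    [0, 0, 0, 0, 0, 0, 68],
    [0, 0, 0, 0, 0, 0, 68],
    [0, 0, 0, 0, 0, 0, 45],
    [0, 0, 0, 0, 0, 0, 45],
    [0, 0, 0, 0, 0, 0, 45],
    [0, 0, 0, 0, 0, 0, 45],
  ],
  squeeze=20,
)

```text
time: 12.1
tool_pos: [0.4706, 0.1663, 0.0196]
tool_rot: [1.643, 2.678, 0.0]
ft_force: [-0.5, 0.3, 0.7]
opening: 0.059
```

Request:
apply_moves(
  rows=[
    [0, 0.004, 0, 0, 0, 0, 45],
    [0, 0.008, 0, 0, 0, 0, 45],
    [0, 0.01, 0, 0, 0, 0, 45],
    [0, 0.01, 0, 0, 0, 0, 45],
    [0, 0.01, 0, 0, 0, 0, 45],
    [0, 0.008, 0, 0, 0, 0, 45],
    [0, 0, 0, 0, 0, 0, 45],
  ],
)

```text
time: 12.8
tool_pos: [0.5176, 0.1899, 0.0196]
tool_rot: [1.642, 2.676, 0.004]
ft_force: [0.9, 0.0, 0.5]
opening: 0.0589
```

```bash
python3 - <<'E'
from bd import *; from go import go
from h import *
go(*b2w(.027,-.08),.0205,116.95)
a=cam('top')['color'][160:275,150:265,::-1]; b=cam('side')['color'][150:265,200:315,::-1]
cv2.imwrite('pics/ts2.png',np.hstack([cv2.resize(x,None,fx=3.4,fy=3.4,interpolation=2) for x in(a,b)]))
E
```

```text
at [0.5176 0.1899 0.0196] th 116.94 open 0.0589 F [0.9 0.  0.5] t 12.8
shift first axes [ 0.0007  0.0517 -0.0007] new axes [ 0.0007  0.0517 -0.0009] rot [ 0.003  0.    -0.   ]
```

View pics/ts2.png

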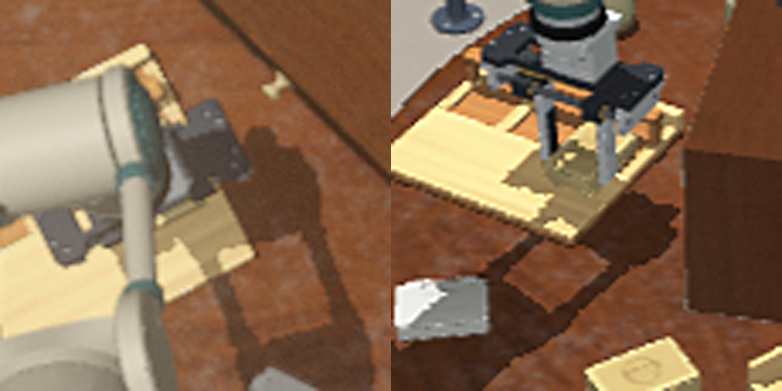

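Request:
apply_moves(
  rows=[
    [0.001, 0.006, 0, 0, 0, 0, 45],
    [0, 0.009, 0, 0, 0, 0, 45],
    [0, 0.009, 0, 0, 0, 0, 45],
    [0, 0.009, 0, 0, 0, 0, 45],
    [0, 0.009, 0, 0, 0, 0, 45],
    [0, 0.006, 0, 0, 0, 0, 45],
    [0, 0.004, 0, 0, 0, 0, 45],
    [0, 0, 0, 0, 0, 0, 45],
    [0, 0, 0, 0, 0, 0, 45],
  ],
)

```text
time: 13.8
tool_pos: [0.5615, 0.2136, 0.0193]
tool_rot: [1.643, 2.677, 0.001]
ft_force: [-0.0, -0.0, -1.3]
opening: 0.0591
```

```bash
python3 - <<'E'
from bd import *; from go import go
from h import *
go(*b2w(.027,-.08),.0205,116.95); save(cam('side'),'s3.png',(240,160,330,240),7)
E
```

```text
at [0.5615 0.2136 0.0193] th 116.94 open 0.0591 F [-0.  -0.  -1.3] t 13.8
shift first axes [-0.0005  0.0018 -0.0012] new axes [-0.0005  0.0018 -0.0012] rot [ 0.001 -0.    -0.   ]
```

View pics/s3.png

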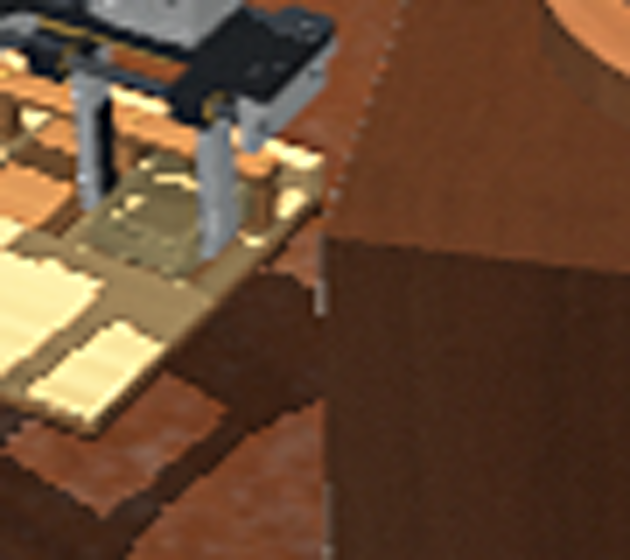

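Request:
apply_moves(
  rows=[
    [0, 0.002, 0, 0, 0, 0, 45],
    [0, 0, 0, 0, 0, 0, 45],
    [0, 0, 0, 0, 0, 0, 66],
    [0, 0, 0, 0, 0, 0, 70],
    [0, 0, 0, 0, 0, 0, 70],
    [0, 0, 0, 0, 0, 0, 70],
    [0, 0, 0, 0, 0, 0, 70],
  ],
)

```text
time: 14.55
tool_pos: [0.5629, 0.2143, 0.0197]
tool_rot: [1.643, 2.678, 0.0]
ft_force: [-0.4, -0.2, 0.7]
opening: 0.0657
```

Request:
apply_moves(
  rows=[
    [0, 0, -0.01, 0, 0, 0, 70],
    [0, 0, -0.03, 0, 0, 0, 70],
    [0, -0.01, -0.04, 0, 0, 0, 80],
    [0, -0.04, -0.01, 0, 0, 0, 90],
    [0, -0.05, 0, 0, 0, 0, 100],
    [0, -0.05, 0, 0, 0, 0.1, 100],
    [0, -0.05, 0, 0, 0, 0.1, 100],
    [0, 0, 0, 0, 0, 0, 100],
  ],
)

```text
time: 15.35
tool_pos: [0.3737, 0.1263, 0.1091]
tool_rot: [-1.901, -2.494, 0.009]
ft_force: [0.2, -0.6, 0.4]
opening: 0.0941
```

```bash
python3 - <<'E'
from go import go
from h import *
from m import rects
c=cam('top');s=cam('side')
a=c['color'][165:265,150:250,::-1]; b=s['color'][155:255,215:315,::-1]
cv2.imwrite('pics/ts4.png',np.hstack([cv2.resize(x,None,fx=3.9,fy=3.9,interpolation=2) for x in(a,b)]))
rects(c,dict(tin2=(291,253,.022)))
go(.397,-.095,.10,90)
E
```

```text
tin2 200 [280, 234, 22, 30, 596] rect [416.6 -94. ] [64.8 89.5] 89.1 centroid 417.0 -95.5
at [0.3824 0.1281 0.1106] th 105.49 open 0.0943 F [0.2 0.2 0.1] t 15.45
shift first axes [-0.2189 -0.0455  0.0105] new axes [-0.2231  0.0146  0.0106] rot [ 0.003 -0.     0.27 ]
```

View pics/ts4.png

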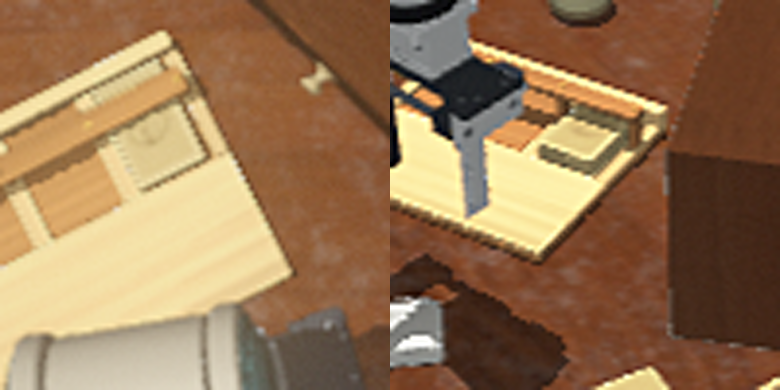

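```bash
cat > chk.py <<'E'
from h import *; from bd import *
def chk(c,yc):
    P=cloud(c)
    for x in(.015,.025,.035,.083):
        r=[]
        for y in(-.02,0,.02):
            u,v=proj(c,[*b2w(x,yc+y),.03]); q=P[int(round(v)),int(round(u))]; r.append(round(float(q[2])*1000,1))
        print('x',x,'z across',r)
    r=[round(float(P[tuple(int(round(k)) for k in proj(c,[*b2w(x,yc),.014])[::-1])][2])*1000,1) for x in(-.08,-.05,-.02)]; print('board z',r)
if __name__=='__main__':
    c=cam('top'); chk(c,-.08)
    m=(c['color'][:,:,1]>105).astype(np.uint8); n,l=cv2.connectedComponents(m,connectivity=4)
    v,u=np.nonzero(l==l[253,291]); W=np.array([ray(c,a,b,.022)[:2]*1000 for a,b in zip(u,v)]); C=np.cov(W.T); w,V=np.linalg.eigh(C); print('tin2',W.mean(0),np.degrees(np.arctan2(V[1,1],V[0,1])),np.sqrt(12*w))
E
python3 chk.py
```

```text
x 0.015 z across [28.7, 26.5, 31.5]
x 0.025 z across [34.5, 26.4, 33.4]
x 0.035 z across [28.3, 27.1, 32.8]
x 0.083 z across [29.8, 31.1, 29.3]
board z [10.2, 17.6, 9.6]
tin2 [416.83155579 -95.60398576] 175.44468107210042 [62.51123357 89.93283645]
```

Request:
apply_moves(
  rows=[
    [0, 0, 0, 0, 0, 0.117, 100],
    [0, 0, 0, 0, 0, 0.117, 100],
    [0, 0, 0, 0, 0, 0.117, 100],
    [-0.045, 0, 0, 0, 0, 0, 100],
    [-0.045, 0, 0, 0, 0, 0, 100],
    [-0.045, 0, 0, 0, 0, 0, 100],
    [-0.045, 0, 0, 0, 0, 0, 100],
    [-0.04, 0, 0, 0, 0, 0, 100],
    [0, 0, 0, 0, 0, 0, 100],
    [0, 0, 0, 0, 0, 0, 100],
  ],
)

```text
time: 16.5
tool_pos: [0.3665, -0.0923, 0.1099]
tool_rot: [2.312, 2.126, 0.002]
ft_force: [-0.5, 0.6, -0.9]
opening: 0.0939
```

```bash
python3 go.py .397 -.094 .0055 85.4
```

```text
at [ 0.3665 -0.0923  0.1099] th 85.22 open 0.0939 F [-0.5  0.6 -0.9] t 16.5
shift first axes [0.0008 0.0304 0.1044] new axes [0.0008 0.0305 0.1044] rot [ 0.001 -0.    -0.003]
```

Request:
apply_moves(
  rows=[
    [0, 0.03, 0.02, 0, 0, -0.003, 100],
    [0, 0, 0.03, 0, 0, 0, 100],
    [0, 0, 0.03, 0, 0, 0, 100],
    [0, 0, 0.015, 0, 0, 0, 100],
    [0, 0, 0.009, 0, 0, 0, 100],
    [0, 0, 0, 0, 0, 0, 100],
    [0, 0, 0, 0, 0, 0, 50],
    [0, 0, 0, 0, 0, 0, 50],
    [0, 0, 0, 0, 0, 0, 50],
    [0, 0, 0, 0, 0, 0, 50],
  ],
  squeeze=25,
)

```text
time: 17.5
tool_pos: [0.3951, -0.0937, 0.0062]
tool_rot: [2.305, 2.132, 0.001]
ft_force: [-0.9, 0.3, -0.1]
opening: 0.0655
```

Request:
apply_moves(
  rows=[
    [0, 0, 0, 0, 0, 0, 50],
    [0, 0, 0, 0, 0, 0, 50],
    [0, 0, 0, 0, 0, 0, 50],
    [0, 0, 0, 0, 0, 0, 50],
  ],
)

```text
time: 17.9
tool_pos: [0.3949, -0.0938, 0.006]
tool_rot: [2.306, 2.133, 0.0]
ft_force: [-0.5, -0.1, 5.7]
opening: 0.0584
```

```bash
python3 - <<'E'
from bd import *; from go import go
go(*b2w(-.078,0.001),.10,116.95)
E
```

```text
at [ 0.3949 -0.0938  0.006 ] th 85.54 open 0.0584 F [-0.5 -0.1  5.7] t 17.9
shift first axes [ 0.3342  0.0123 -0.0941] new axes [ 0.2789  0.1846 -0.094 ] rot [ 0.001  0.001 -0.548]
```

Request:
apply_moves(
  rows=[
    [0, 0, -0.02, 0, 0, 0, 45],
    [0, 0, -0.035, 0, 0, 0, 45],
    [0, 0, -0.039, 0, 0, 0, 45],
    [0.03, 0, 0, 0, 0, 0, 45],
    [0.04, 0, 0, 0, 0, 0, 45],
    [0.04, 0, 0, 0, 0, 0, 45],
    [0.04, 0, 0, 0, 0, 0, 45],
    [0.04, 0, 0, 0, 0, 0, 45],
    [0.04, 0, 0, 0, 0, 0, 45],
    [0.04, 0, 0, 0, 0, 0, 45],
  ],
)

```text
time: 18.9
tool_pos: [0.4149, 0.1773, 0.0992]
tool_rot: [-2.306, -2.133, 0.001]
ft_force: [0.5, -0.1, -0.5]
opening: 0.059
```

Request:
apply_moves(
  rows=[
    [0.04, 0, 0, 0, 0, 0, 45],
    [0.024, 0.012, 0, 0, 0, 0, 45],
    [0, 0, 0, 0, 0, -0.11, 45],
    [0, 0, 0, 0, 0, -0.11, 45],
    [0, 0, 0, 0, 0, -0.11, 45],
    [0, 0, 0, 0, 0, -0.11, 45],
    [0, 0, 0, 0, 0, -0.108, 45],
    [0, 0, 0, 0, 0, 0, 45],
    [0, 0, 0, 0, 0, 0, 45],
  ],
)

```text
time: 19.8
tool_pos: [0.4322, 0.2384, 0.0992]
tool_rot: [-1.646, -2.675, 0.001]
ft_force: [-1.0, 0.2, -2.5]
opening: 0.0584
```

```bash
python3 - <<'E'
from bd import *; from go import go
go(*b2w(-.08,0.001),.0205,116.95)
E
```

```text
at [0.4322 0.2384 0.0992] th 116.8 open 0.0584 F [-1.   0.2 -2.5] t 19.8
shift first axes [-0.0003 -0.0011  0.0787] new axes [-0.0003 -0.0012  0.0787] rot [-0.001 -0.    -0.003]
```

Request:
apply_moves(
  rows=[
    [0, -0.001, 0.025, 0, 0, -0.003, 45],
    [0, 0, 0.03, 0, 0, 0, 45],
    [0, 0, 0.015, 0, 0, 0, 45],
    [0, 0, 0.005, 0, 0, 0, 45],
    [0, 0, 0.003, 0, 0, 0, 45],
    [0, 0, 0.001, 0, 0, 0, 45],
    [0, 0, 0, 0, 0, 0, 45],
    [0, 0, 0, 0, 0, 0, 45],
  ],
)

```text
time: 20.6
tool_pos: [0.4323, 0.2383, 0.0214]
tool_rot: [1.639, 2.679, 0.002]
ft_force: [0.5, -0.4, -1.8]
opening: 0.0588
```

Request:
apply_moves(
  rows=[
    [0, 0, 0.0005, 0, 0, 0, 45],
    [0, 0, 0, 0, 0, 0, 68],
    [0, 0, 0, 0, 0, 0, 68],
    [0, 0, 0, 0, 0, 0, 68],
    [0, 0, 0, 0, 0, 0, 45],
    [0, 0, 0, 0, 0, 0, 45],
    [0, 0, 0, 0, 0, 0, 45],
    [0, 0, 0, 0, 0, 0, 45],
  ],
  squeeze=20,
)

```text
time: 21.4
tool_pos: [0.4318, 0.2382, 0.0202]
tool_rot: [1.639, 2.68, 0.0]
ft_force: [0.2, -0.3, 1.8]
opening: 0.0589
```

```bash
python3 - <<'E'
from bd import *; from go import go
go(*b2w(.025,0.001),.0195,116.95)
E
```

```text
at [0.4318 0.2382 0.0202] th 117.11 open 0.0589 F [ 0.2 -0.3  1.8] t 21.4
shift first axes [-0.0005  0.1043  0.0008] new axes [-0.0002  0.1043  0.0007] rot [ 0.    -0.     0.003]
```

Request:
apply_moves(
  rows=[
    [0, 0.004, 0, 0, 0, 0.003, 45],
    [0, 0.008, 0, 0, 0, 0, 45],
    [0, 0.01, 0, 0, 0, 0, 45],
    [0, 0.01, 0, 0, 0, 0, 45],
    [0, 0.01, 0, 0, 0, 0, 45],
    [0, 0.008, 0, 0, 0, 0, 45],
    [0, 0, 0, 0, 0, 0, 45],
  ],
)

```text
time: 22.1
tool_pos: [0.4767, 0.261, 0.0202]
tool_rot: [-1.643, -2.678, 0.0]
ft_force: [-0.5, -0.8, 3.7]
opening: 0.0587
```

Request:
apply_moves(
  rows=[
    [0, 0.006, 0, 0, 0, 0, 45],
    [0, 0.009, 0, 0, 0, 0, 45],
    [0, 0.009, 0, 0, 0, 0, 45],
    [0, 0.009, 0, 0, 0, 0, 45],
    [0, 0.009, 0, 0, 0, 0, 45],
    [0, 0.008, 0, 0, 0, 0, 45],
    [0, 0.004, 0, 0, 0, 0, 45],
    [0, 0, 0, 0, 0, 0, 45],
    [0, 0, 0, 0, 0, 0, 45],
  ],
)

```text
time: 23.0
tool_pos: [0.5246, 0.2853, 0.0196]
tool_rot: [1.643, 2.678, 0.001]
ft_force: [0.8, -0.3, -2.2]
opening: 0.0589
```

```bash
python3 - <<'E'
from bd import *; from go import go
go(*b2w(.025,0.001),.0195,116.95)
E
```

```text
at [0.5246 0.2853 0.0196] th 116.94 open 0.0589 F [ 0.8 -0.3 -2.2] t 23.0
shift first axes [-0.0002  0.0002  0.0001] new axes [-0.0002  0.0002  0.0001] rot [ 0. -0. -0.]
```

Release, back off and check.

Request:
apply_moves(
  rows=[
    [0, 0, 0, 0, 0, 0, 66],
    [0, 0, 0, 0, 0, 0, 70],
    [0, 0, 0, 0, 0, 0, 70],
    [0, 0, 0, 0, 0, 0, 70],
    [0, 0, 0, 0, 0, 0, 70],
    [0, 0, -0.01, 0, 0, 0, 70],
    [0, 0, -0.03, 0, 0, 0, 70],
    [0, 0, -0.05, 0, 0, 0, 70],
    [0, -0.03, -0.04, 0, 0, 0, 70],
    [0, -0.05, -0.03, 0, 0, 0, 70],
  ],
)

```text
time: 24.0
tool_pos: [0.462, 0.2531, 0.1797]
tool_rot: [1.641, 2.674, 0.009]
ft_force: [-0.5, 0.4, 1.0]
opening: 0.0658
```

Request:
apply_moves(
  rows=[
    [0, -0.05, -0.02, 0, 0, 0.1, 0],
    [0, -0.05, 0, 0, 0, 0.1, 0],
    [0, -0.05, 0, 0, 0, 0.1, 0],
    [-0.04, 0, 0, 0, 0, 0.1, 0],
    [-0.04, 0, 0, 0, 0, 0, 0],
    [-0.04, 0, 0, 0, 0, 0, 0],
    [-0.04, 0, 0, 0, 0, 0, 0],
    [0, 0, 0, 0, 0, 0, 0],
  ],
)

```text
time: 24.8
tool_pos: [0.339, 0.0365, 0.1953]
tool_rot: [2.148, 2.288, -0.0]
ft_force: [-0.3, 0.6, 0.0]
opening: 0.0055
```

```bash
python3 - <<'E'
from go import go
from h import *
from chk import chk
c=cam('top');s=cam('side'); chk(c,0); chk(c,-.08)
a=c['color'][165:285,125:245,::-1]; b=s['color'][150:270,190:310,::-1]
cv2.imwrite('pics/ts5.png',np.hstack([cv2.resize(x,None,fx=3.3,fy=3.3,interpolation=2) for x in(a,b)]))
d=c['color'][165:245,300:400,::-1]; e=s['color'][230:310,300:400,::-1]
cv2.imwrite('pics/can.png',np.hstack([cv2.resize(x,None,fx=3.9,fy=3.9,interpolation=2) for x in(d,e)]))
go(.56,-.29,.12,90)
E
```

```text
x 0.015 z across [32.2, 29.5, 32.8]
x 0.025 z across [29.2, 32.3, 33.9]
x 0.035 z across [32.4, 34.6, 34.4]
x 0.083 z across [32.6, 32.7, 30.8]
board z [16.6, 9.3, 13.5]
x 0.015 z across [33.1, 29.8, 33.2]
x 0.025 z across [27.7, 32.9, 33.4]
x 0.035 z across [33.6, 30.8, 32.4]
x 0.083 z across [31.3, 28.5, 31.7]
board z [9.4, 16.8, 16.9]
at [0.3385 0.0401 0.195 ] th 93.82 open 0.0009 F [-0.1 -0.4  0.1] t 24.9
shift first axes [-0.3442  0.1989  0.075 ] new axes [-0.3301  0.2215  0.075 ] rot [ 0.001 -0.001  0.067]
```

View pics/ts5.png

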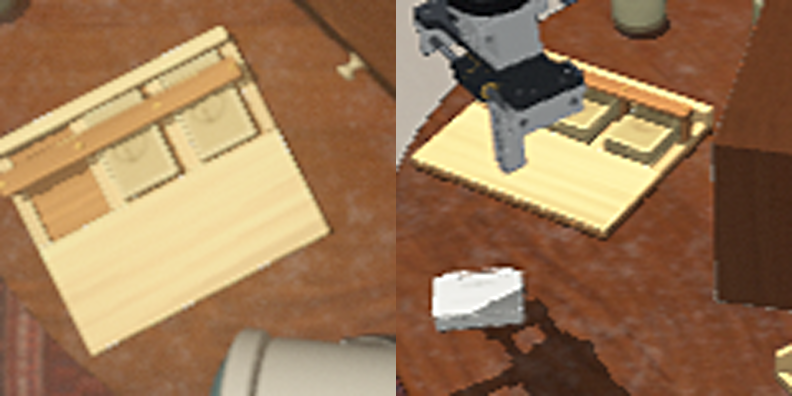

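View pics/can.png

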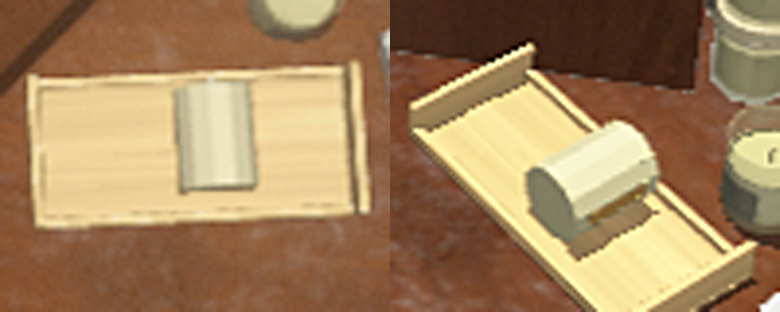

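```bash
cat > cn.py <<'E'
from h import *
def candle(c):
    P=cloud(c).reshape(-1,3); m=(abs(P[:,0]-.56)<.06)&(P[:,1]<-.18)&(P[:,1]>-.40)&(P[:,2]>.058)&(P[:,2]<.08); Q=P[m]
    b=(abs(P[:,0]-.56)<.06)&(P[:,1]<-.18)&(P[:,1]>-.40)&(P[:,2]>.045)&(P[:,2]<.08)
    print('candle top mean',Q.mean(0).round(4),'n',m.sum(),'body y range',np.percentile(P[b][:,1],[2,98]).round(4),'x',np.percentile(P[b][:,0],[2,98]).round(4))
if __name__=='__main__': candle(cam('top'))
E
python3 cn.py; python3 go.py .34 -.298 .15 135
```

```text
candle top mean [ 0.5641 -0.2911  0.0647] n 369 body y range [-0.3204 -0.2632] x [0.5249 0.6024]
at [0.3384 0.0409 0.1948] th 93.96 open 0.0006 F [ 0.7  0.4 -0.5] t 24.95
shift first axes [-0.3382 -0.0218  0.0446] new axes [-0.2408 -0.2385  0.0448] rot [ 0.001 -0.    -0.716]
```

Request:
apply_moves(
  rows=[
    [-0.045, 0, 0, 0, 0, 0, 0],
    [-0.045, 0, 0, 0, 0, 0, 0],
    [-0.045, 0, 0, 0, 0, 0, 0],
    [-0.045, 0, 0, 0, 0, 0, 0],
    [-0.045, 0, 0, 0, 0, 0, 0],
    [-0.045, 0, 0, 0, 0, 0, 0],
    [-0.045, 0, 0, 0, 0, 0, 0],
    [-0.02, 0, 0, 0, 0, 0, 0],
    [0, 0, 0, 0, 0, 0, 0],
  ],
)

```text
time: 25.85
tool_pos: [0.3632, -0.2945, 0.194]
tool_rot: [-2.142, -2.298, -0.001]
ft_force: [0.5, 0.4, -0.7]
opening: 0.0003
```

Request:
apply_moves(
  rows=[
    [0, 0, 0, 0, 0, -0.12, 0],
    [0, 0, 0, 0, 0, -0.12, 0],
    [0, 0, 0, 0, 0, -0.12, 0],
    [0, 0, 0, 0, 0, -0.12, 0],
    [0, 0, 0, 0, 0, -0.12, 0],
    [0, 0, 0, 0, 0, -0.12, 0],
    [0, 0, 0, 0, 0, 0, 0],
    [0, 0, 0, 0, 0, 0, 0],
  ],
)

```text
time: 26.65
tool_pos: [0.4163, -0.2147, 0.1841]
tool_rot: [-1.36, -2.801, 0.214]
ft_force: [0.7, -0.1, 0.6]
opening: 0.0005
```

```bash
python3 cn.py; python3 go.py .558 -.30 .10 135
```

```text
candle top mean [ 0.5676 -0.2914  0.0648] n 347 body y range [-0.3192 -0.2629] x [0.5295 0.6024]
at [ 0.4161 -0.2158  0.1842] th 128.25 open 0.0006 F [-0.5 -0.1 -0.1] t 26.7
shift first axes [-0.1503  0.0707  0.082 ] new axes [-0.1598  0.0408  0.0842] rot [-0.135  0.034 -0.12 ]
```

Request:
apply_moves(
  rows=[
    [0, 0, -0.01, -0.135, 0.034, 0.03, 0],
    [0, 0, 0, 0, 0, 0.15, 0],
    [0, 0, 0, 0, 0, 0.15, 0],
    [0, 0, 0, 0, 0, 0.15, 0],
    [0, 0, 0, 0, 0, 0.15, 0],
    [0, 0, 0, 0, 0, 0.15, 0],
    [0, 0, 0, 0, 0, 0.15, 0],
    [0, 0, 0, 0, 0, 0.15, 0],
    [0, 0, 0, 0, 0, 0.15, 0],
    [0, 0, 0, 0, 0, 0.15, 0],
  ],
)

```text
time: 27.7
tool_pos: [0.4289, -0.1957, 0.1931]
tool_rot: [2.857, 1.23, -0.036]
ft_force: [-0.2, 0.5, 0.3]
opening: 0.0004
```

Request:
apply_moves(
  rows=[
    [0, 0, 0, 0, 0, 0.15, 0],
    [0, 0, 0, 0, 0, 0.15, 0],
    [0, 0, 0, 0, 0, 0.15, 0],
    [0, 0, 0, 0, 0, 0.15, 0],
    [0, 0, 0, 0, 0, 0.15, 0],
    [0, 0, 0, 0, 0, 0.15, 0],
    [0, 0, 0, 0, 0, 0.15, 0],
    [0, 0, 0, 0, 0, 0.15, 0],
    [0, 0, 0, 0, 0, 0.15, 0],
    [0, 0, 0, 0, 0, 0.15, 0],
  ],
)

```text
time: 28.7
tool_pos: [0.4289, -0.1957, 0.1931]
tool_rot: [2.922, -1.045, 0.006]
ft_force: [-0.8, 0.3, -1.2]
opening: 0.0005
```

```bash
python3 go.py .558 -.30 .10 -45
```

```text
at [ 0.4289 -0.1957  0.1931] th -39.33 open 0.0005 F [-0.8  0.3 -1.2] t 28.7
shift first axes [ 0.1643 -0.0045  0.0958] new axes [ 0.165  -0.0175  0.0931] rot [ 0.034 -0.018  0.099]
```

Request:
apply_moves(
  rows=[
    [0, 0, 0, 0.034, -0.018, 0.099, 0],
    [0.042, -0.004, 0.015, 0, 0, 0, 0],
    [0.042, -0.005, 0.015, 0, 0, 0, 0],
    [0.042, -0.004, 0.015, 0, 0, 0, 0],
    [0.039, -0.0045, 0.015, 0, 0, 0, 0],
    [0, 0, 0.01, 0, 0, 0, 0],
    [0, 0, 0, 0, 0, 0, 0],
    [0, 0, 0, 0, 0, 0, 0],
  ],
)

```text
time: 29.5
tool_pos: [0.5581, -0.2978, 0.1229]
tool_rot: [-2.906, 1.191, 0.002]
ft_force: [0.6, 0.5, 0.3]
opening: 0.0005
```

```bash
python3 cn.py; python3 go.py .562 -.299 .068 -45
```

```text
candle top mean [ 0.5886 -0.279   0.0637] n 85 body y range [-0.2948 -0.2623] x [0.5652 0.6027]
at [ 0.5585 -0.2978  0.1236] th -44.56 open 0.0002 F [-0.1  0.1  0.1] t 29.55
shift first axes [ 0.0033 -0.0016  0.0556] new axes [ 0.0033 -0.0016  0.0556] rot [-0.     0.     0.008]
```

Request:
apply_moves(
  rows=[
    [0.003, -0.002, 0.025, 0, 0, 0.008, 0],
    [0, 0, 0.02, 0, 0, 0, 0],
    [0, 0, 0.01, 0, 0, 0, 0],
    [0, 0, 0.002, 0, 0, 0, 0],
    [0, 0, 0.001, 0, 0, 0, 0],
    [0, 0, 0, 0, 0, 0, 0],
  ],
)

```text
time: 30.15
tool_pos: [0.5633, -0.2991, 0.0663]
tool_rot: [2.902, -1.201, 0.003]
ft_force: [-2.5, -0.1, 3.4]
opening: 0.0004
```

Request:
apply_moves(
  rows=[
    [0, 0, 0.001, 0, 0, 0, 0],
    [0, 0, 0, 0, 0, 0, 0],
    [0, 0, 0, 0, 0, 0, 0],
  ],
)

```text
time: 30.45
tool_pos: [0.5633, -0.2995, 0.0662]
tool_rot: [2.902, -1.201, 0.003]
ft_force: [-2.6, -0.0, 9.1]
opening: 0.0006
```

Request:
apply_moves(
  rows=[
    [0, 0, -0.0005, 0, 0, 0, 0],
    [-0.003, -0.0027, -0.0009, 0, 0, 0, 0],
    [-0.003, -0.0027, -0.0007, 0, 0, 0, 0],
    [-0.003, -0.0027, -0.0004, 0, 0, 0, 0],
    [-0.003, -0.0027, -0.0001, 0, 0, 0, 0],
  ],
)

```text
time: 30.95
tool_pos: [0.5628, -0.283, 0.068]
tool_rot: [2.902, -1.201, 0.004]
ft_force: [-1.6, -0.6, 6.0]
opening: 0.0005
```

Request:
apply_moves(
  rows=[
    [-0.003, -0.0027, 0.0001, 0, 0, 0, 0],
    [-0.003, -0.0027, 0.0004, 0, 0, 0, 0],
    [-0.003, -0.0027, 0.0007, 0, 0, 0, 0],
    [-0.0025, -0.0027, 0.0009, 0, 0, 0, 0],
    [0, 0, 0, 0, 0, 0, 0],
  ],
)

```text
time: 31.45
tool_pos: [0.562, -0.2666, 0.066]
tool_rot: [2.903, -1.2, 0.002]
ft_force: [-3.8, -0.0, 7.9]
opening: 0.0006
```

Request:
apply_moves(
  rows=[
    [0, 0, -0.01, 0, 0, 0, 0],
    [0, 0, -0.03, 0, 0, 0, 0],
    [0.05, 0.05, -0.01, 0, 0, 0, 0],
    [0.05, 0.05, 0, 0, 0, 0, 0],
    [0, 0, 0, 0, 0, 0, 0],
    [0, 0, 0, 0, 0, 0, 0],
  ],
)

```text
time: 32.05
tool_pos: [0.562, -0.3672, 0.1111]
tool_rot: [-2.901, 1.204, -0.001]
ft_force: [0.2, 0.0, 0.2]
opening: 0.0007
```

```bash
python3 cn.py; python3 go.py .562 -.283 .07 -45; python3 - <<'E'
from h import *
c=cam('top');s=cam('side')
d=c['color'][165:245,300:400,::-1]; e=s['color'][230:310,300:400,::-1]
cv2.imwrite('pics/can2.png',np.hstack([cv2.resize(x,None,fx=3.9,fy=3.9,interpolation=2) for x in(d,e)]))
E
```

```text
candle top mean [ 0.5631 -0.2754  0.0647] n 379 body y range [-0.304  -0.2475] x [0.5242 0.6022]
at [ 0.5618 -0.3659  0.111 ] th -45.02 open 0.0001 F [-0.2 -0.4  0.5] t 32.1
shift first axes [-0.0585 -0.0587  0.0411] new axes [-0.0585 -0.0588  0.041 ] rot [-0.001  0.001 -0.   ]
```

View pics/can2.png

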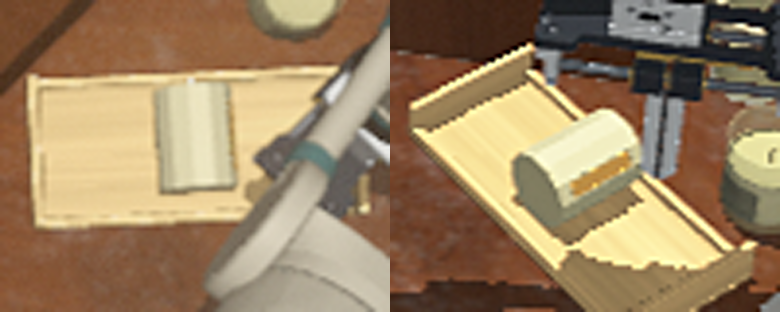

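Request:
apply_moves(
  rows=[
    [-0.02, -0.02, 0, 0, 0, 0, 0],
    [-0.0388, -0.0388, 0, 0, 0, 0, 0],
    [0, 0, 0.025, 0, 0, 0, 0],
    [0, 0, 0.014, 0, 0, 0, 0],
    [0, 0, 0.004, 0, 0, 0, 0],
    [0, 0, 0.001, 0, 0, 0, 0],
    [0, 0, 0, 0, 0, 0, 0],
  ],
)

```text
time: 32.9
tool_pos: [0.5622, -0.289, 0.0675]
tool_rot: [2.902, -1.202, 0.001]
ft_force: [0.2, -0.3, 0.8]
opening: 0.0003
```

Request:
apply_moves(
  rows=[
    [0, 0, 0.001, 0, 0, 0, 0],
    [0, 0, 0, 0, 0, 0, 0],
  ],
)

```text
time: 33.1
tool_pos: [0.562, -0.2888, 0.0667]
tool_rot: [2.902, -1.202, 0.001]
ft_force: [0.3, -0.4, 0.3]
opening: 0.0004
```

Request:
apply_moves(
  rows=[
    [0, 0, -0.002, 0, 0, 0, 0],
    [-0.004, -0.0038, 0, 0, 0, 0, 0],
    [0, 0, 0.002, 0, 0, 0, 0],
    [0, 0, 0.0012, 0, 0, 0, 0],
    [0, 0, 0, 0, 0, 0, 0],
  ],
)

```text
time: 33.6
tool_pos: [0.5619, -0.2827, 0.0663]
tool_rot: [2.903, -1.201, 0.002]
ft_force: [-1.3, 0.2, 7.0]
opening: 0.0007
```

Request:
apply_moves(
  rows=[
    [0, 0, 0.0006, 0, 0, 0, 0],
    [0, 0, 0, 0, 0, 0, 0],
  ],
)

```text
time: 33.8
tool_pos: [0.5619, -0.2828, 0.0663]
tool_rot: [2.902, -1.201, 0.002]
ft_force: [-1.7, 2.0, 8.7]
opening: 0.0001
```

Request:
apply_moves(
  rows=[
    [0, 0, -0.0005, 0, 0, 0, 0],
    [-0.003, -0.0027, -0.0009, 0, 0, 0, 0],
    [-0.003, -0.0027, -0.0007, 0, 0, 0, 0],
    [-0.003, -0.0027, -0.0004, 0, 0, 0, 0],
    [-0.003, -0.0027, -0.0001, 0, 0, 0, 0],
    [-0.003, -0.0027, 0.0001, 0, 0, 0, 0],
    [-0.003, -0.0027, 0.0004, 0, 0, 0, 0],
    [-0.003, -0.0027, 0.0007, 0, 0, 0, 0],
    [-0.0025, -0.0027, 0.0009, 0, 0, 0, 0],
    [0, 0, 0, 0, 0, 0, 0],
  ],
)

```text
time: 34.8
tool_pos: [0.5604, -0.25, 0.066]
tool_rot: [2.903, -1.2, 0.001]
ft_force: [-1.4, 0.4, 7.8]
opening: 0.0002
```

Request:
apply_moves(
  rows=[
    [0, 0, -0.01, 0, 0, 0, 0],
    [0, 0, -0.03, 0, 0, 0, 0],
    [0.04, 0.04, -0.01, 0, 0, 0, 0],
    [0.04, 0.04, 0, 0, 0, 0, 0],
    [0, 0, 0, 0, 0, 0, 0],
    [0, 0, 0, 0, 0, 0, 0],
  ],
)

```text
time: 35.4
tool_pos: [0.5599, -0.3502, 0.113]
tool_rot: [-2.9, 1.204, 0.002]
ft_force: [-0.0, -0.2, -0.2]
opening: 0.0008
```

```bash
python3 cn.py; python3 go.py .562 -.267 .07 -45; python3 - <<'E'
from h import *
s=cam('side'); save(s,'can3.png',(300,230,400,310),5)
E
```

```text
candle top mean [ 0.5626 -0.2595  0.0647] n 373 body y range [-0.2879 -0.2317] x [0.5234 0.6017]
at [ 0.5598 -0.349   0.113 ] th -45.01 open 0.0006 F [ 0.1  0.2 -0.2] t 35.45
shift first axes [-0.0564 -0.0595  0.0432] new axes [-0.0565 -0.0595  0.043 ] rot [-0.001  0.002 -0.   ]
```

View pics/can3.png

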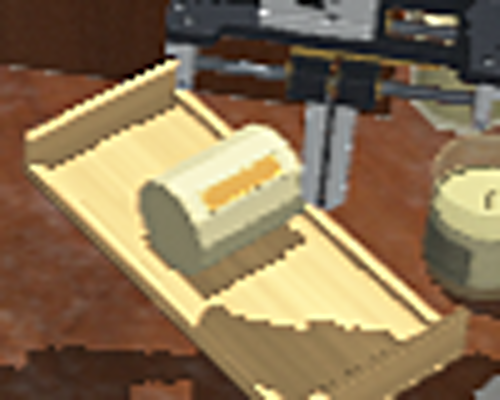

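Request:
apply_moves(
  rows=[
    [-0.02, -0.02, 0, 0, 0, 0, 0],
    [-0.02, -0.02, 0, 0, 0, 0, 0],
    [-0.0165, -0.0195, 0, 0, 0, 0, 0],
    [0, 0, 0.025, 0, 0, 0, 0],
    [0, 0, 0.015, 0, 0, 0, 0],
    [0, 0, 0.004, 0, 0, 0, 0],
    [0, 0, 0, 0, 0, 0, 0],
  ],
)

```text
time: 36.2
tool_pos: [0.562, -0.2664, 0.0692]
tool_rot: [-2.903, 1.199, 0.003]
ft_force: [0.2, -0.5, 0.6]
opening: 0.0009
```

```bash
python3 go.py .562 -.267 .0648 -45
```

```text
at [ 0.562  -0.2664  0.0692] th -44.9 open 0.0009 F [ 0.2 -0.5  0.6] t 36.2
shift first axes [0.0004 0.0004 0.0044] new axes [0.0004 0.0004 0.0044] rot [0.    0.002 0.002]
```

Request:
apply_moves(
  rows=[
    [0.0005, 0.0005, 0.002, 0, 0, 0, 0],
    [0, 0, 0.0015, 0, 0, 0, 0],
    [0, 0, 0.0007, 0, 0, 0, 0],
    [0, 0, 0, 0, 0, 0, 0],
    [0, 0, 0, 0, 0, 0, 0],
  ],
)

```text
time: 36.7
tool_pos: [0.5628, -0.269, 0.0663]
tool_rot: [2.902, -1.202, 0.002]
ft_force: [-0.3, 0.6, 4.9]
opening: 0.0004
```

Request:
apply_moves(
  rows=[
    [0, 0, 0.0003, 0, 0, 0, 0],
    [-0.003, -0.0027, -0.0009, 0, 0, 0, 0],
    [-0.003, -0.0027, -0.0007, 0, 0, 0, 0],
    [-0.003, -0.0027, -0.0004, 0, 0, 0, 0],
    [-0.003, -0.0027, -0.0001, 0, 0, 0, 0],
    [-0.003, -0.0027, 0.0001, 0, 0, 0, 0],
    [-0.003, -0.0027, 0.0004, 0, 0, 0, 0],
    [-0.003, -0.0027, 0.0007, 0, 0, 0, 0],
    [-0.003, -0.003, 0.0009, 0, 0, 0, 0],
    [0, 0, 0, 0, 0, 0, 0],
  ],
)

```text
time: 37.7
tool_pos: [0.5612, -0.2356, 0.0661]
tool_rot: [2.903, -1.2, 0.002]
ft_force: [-0.9, -0.3, 7.8]
opening: 0.0007
```

Request:
apply_moves(
  rows=[
    [0, 0, -0.01, 0, 0, 0, 0],
    [0, 0, -0.03, 0, 0, 0, 0],
    [0.02, 0.04, -0.03, 0, 0, 0, 0],
    [0, 0.04, -0.02, 0, 0, 0, 0],
    [-0.04, 0.04, 0, 0, 0, 0, 0],
    [-0.04, 0.04, 0, 0, 0, 0, 0],
    [-0.04, 0.04, 0, 0, 0, 0, 0],
    [-0.04, 0.04, 0, 0, 0, 0, 0],
    [0, 0, 0, 0, 0, 0, 0],
    [0, 0, 0, 0, 0, 0, 0],
  ],
)

```text
time: 38.7
tool_pos: [0.3191, -0.3039, 0.1533]
tool_rot: [-2.901, 1.205, -0.002]
ft_force: [-0.5, 0.1, 0.0]
opening: 0.0006
```

```bash
python3 cn.py; python3 go.py .562 -.251 .07 -45; python3 - <<'E'
from h import *
from chk import chk
c=cam('top');s=cam('side'); chk(c,0);chk(c,-.08)
d=c['color'][160:290,120:400,::-1]; e=s['color'][140:300,170:400,::-1]
w=780
cv2.imwrite('pics/fin.png',np.vstack([cv2.resize(d,(560,260),interpolation=2),cv2.resize(e,(560,340),interpolation=2)]))
E
```

```text
candle top mean [ 0.5621 -0.2436  0.0646] n 374 body y range [-0.2724 -0.2158] x [0.5234 0.6001]
at [ 0.3201 -0.3043  0.1534] th -45.03 open 0.0004 F [-0.2  0.   0.3] t 38.75
shift first axes [ 0.1331 -0.2087  0.0837] new axes [ 0.1333 -0.2087  0.0834] rot [-0.001 -0.001 -0.   ]
x 0.015 z across [31.4, 31.9, 31.4]
x 0.025 z across [30.7, 36.6, 28.9]
x 0.035 z across [32.7, 31.4, 32.4]
x 0.083 z across [29.4, 30.0, 32.1]
board z [12.1, 17.6, 12.8]
x 0.015 z across [31.2, 31.5, 29.3]
x 0.025 z across [31.2, 28.3, 34.0]
x 0.035 z across [34.3, 32.4, 32.6]
x 0.083 z across [31.6, 29.2, 29.9]
board z [17.9, 12.4, 14.3]
```

View pics/fin.png

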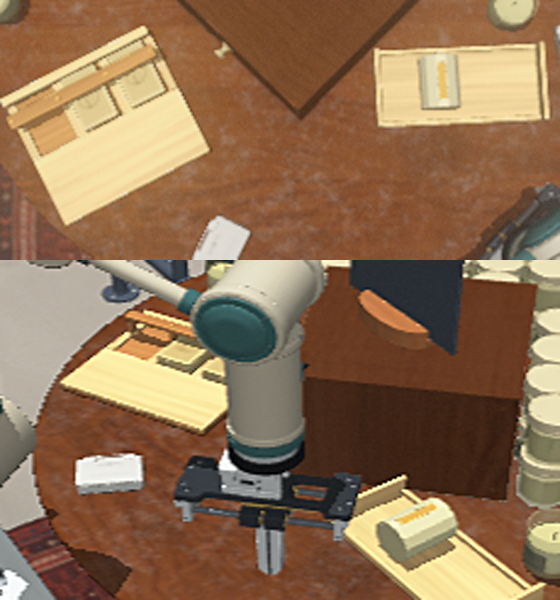

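Request:
apply_moves(
  rows=[
    [0, 0, 0, 0, 0, 0, 0],
    [0, 0, 0, 0, 0, 0, 0],
    [0, 0, 0, 0, 0, 0, 0],
    [0, 0, 0, 0, 0, 0, 0],
    [0, 0, 0, 0, 0, 0, 0],
    [0, 0, 0, 0, 0, 0, 0],
    [0, 0, 0, 0, 0, 0, 0],
    [0, 0, 0, 0, 0, 0, 0],
  ],
)

```text
time: 39.65
tool_pos: [0.3195, -0.304, 0.1531]
tool_rot: [2.903, -1.201, 0.0]
ft_force: [-0.0, -0.1, -0.4]
opening: 0.0006
```

```bash
python3 - <<'E'
from h import *
from cn import candle
c=cam('top'); candle(c)
hsv=cv2.cvtColor(c['color'],cv2.COLOR_RGB2HSV); u,v=map(int,proj(c,[.562,-.244,.066]))
sub=hsv[v-10:v+11,u-10:u+11,1]; m=sub>sub.max()*.75; vv,uu=np.nonzero(m); print('plate',ray(c,uu.mean()+u-10,vv.mean()+v-10,.066).round(4),m.sum())
hm=((hsv[:,:,1]<50)&(hsv[:,:,2]>120)).astype(np.uint8); n,l=cv2.connectedComponents(hm); a,b=map(int,proj(c,[.31,.09,.019])); W=np.array([ray(c,x,y,.019)[:2] for y,x in zip(*np.nonzero(l==l[b,a]))]); print('holder',W.mean(0).round(4),len(W))
P=cloud(c); print('holder z',P[b-4:b+5,a-4:a+5,2].mean())
print(manip.sign_off())
E
```

```text
candle top mean [ 0.5614 -0.2431  0.0645] n 377 body y range [-0.2728 -0.2159] x [0.5227 0.5999]
plate [ 0.5624 -0.2459  0.066 ] 59
holder [0.3106 0.0942] 586
holder z 0.01852785138170608
the job is handed in; nothing more can be done
None
```

The job is done and handed in after about 40 s of the 210 s; the hand-in reports no verdict.

- **Card holder:** it lies flat on the bare table at about (0.31, 0.09). Its top reads 18.5 mm above the table.
- **Tins:** only two were present. Each was set down on the plain front of the board, then slid under the rail into the middle and right pockets. Their tops read about 31 mm high on both sides of the rail, in line with lying flat on the pocket floors (30 mm expected). The depth readings scatter by a few millimetres.
- **Pillar candle:** I rolled it three flats towards +y. In the last pictures the brass plate is on top, within about 3 mm of the candle's centre line.
- **Tester candle and other card holder:** I did not touch either one, but I did not measure them again at the end.

**Hitches:**
- The arm reached a wrist joint limit on the way to the candle, in open space; I turned the gripper the other way round.
- The first press on the candle read about 9 N, just above the advised 8 N, and one later press read 8.7 N. I eased off before rolling each time.
- I saw no knock or grip slip during the run, and no final check failed.

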